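Sweep coat buttons through the gate of a sorting board

ROBOT

A 6-joint arm with a two-finger parallel gripper is mounted at the origin on the work surface. World frame = base frame: x ahead of the robot, y to its left, z up, the work surface at z = 0. Lengths are in mm, angles in rad, forces in N, time in s.
With the tool pointing down it reaches from about 275 to 975 mm from the base axis. Payload 8.4 kg.
Tool frame: the origin (TCP) lies on the centre line of the jaws, within the pads' length; the fingertips stand 19 mm ahead of it and the grasp point (between the pads) is the TCP; z points along the fingers, y is the line along which they close (so a half turn about z gives the same grasp; the last joint's range is limited). The gripper opens to 92 mm and grips with 3 to 60 N. Pads are 20 mm wide; open, the fingers measure 128 mm over their backs; the gripper's body (75 mm by 189 mm) begins 69 mm behind the grasp point.
Start: joints at [-1.306, 0.353, 1.633, -0, 1.155, -0.002], TCP at [164.777, -602.89, 233.583] pointing down, gripper open.
Joint ranges: [-2.63, 2.63], [-0.92, 2.1], [0.06, 2.66], [-1.3, 4.44], [0, 2.69], [-3.02, 3.02]. Speed limits (rad/s): [2.22, 2.22, 2.79, 3.14, 3.14, 3.14].

INTERFACE

Orientations are given as a unit quaternion [w, x, y, z].
In Python, from plant import arm, imaging gives the robot as it stands.
- The arm moves only by the shell command python3 -m jog 'ROWS'. ROWS is a JSON object of lists of equal length, an entry for each row: "jaw": the finger opening in mm, from 0 to 91.9; "offset": the shift along the tool's x, y, z in units of 25 mm (1.0 is 25 mm), a list of three; "spin": the turn about the tool's z in units of 6 degrees (1.0 is 6 degrees). In form: {"jaw": [jaw, ...], "offset": [[dx, dy, dz], ...], "spin": [spin, ...]}. A call has 1 to 20 rows; each row shifts and turns the commanded pose from where the row before left it, along the tool's axes as they then stand; what a row does not reach is not made up. A row lasts 1/12 s, in which the tool goes at most 41.7 mm and 7.16 degrees, less where a joint would pass 70% of its speed; a pose out of reach is approached as far as the arm can. A call is refused whole if a number of a shift passes 1 or a number of a turn 1, either way. A call with a gripper value outside its range is refused whole. The fingers move at their own pace and stop on an object; the grip force is fixed at half the most. Time passes only in rows, so rows that do not move let the fingers close. It gives the time, the measured TCP pose, the force, the opening and the grip force at its end, in the units of the state.
- arm.observe(): the state, without advancing time (a new reading comes with each control period).
- imaging.camera(name): name is "scene" or "top" or "wrist"; returns (picture, depth): 480x640x3 uint8, red, green, blue; 480x640 float32, mm along the optical axis (not along the pixel's ray), 0 where there is no reading.
- imaging.calibration(name): a dict with "vfov" (degrees; the focal length in pixels is half the picture's height over the tangent of half this angle, whatever the lens; pixels are square), "cx", "cy" (the principal point, pixels), "R" (3x3) and "t" (3): a world point X has camera coordinates R X + t; the wrist camera has in their place "hand_eye" (4x4, takes a point from camera to tool coordinates, whose origin is the TCP and whose axes are the flange's). Camera axes: x right, y down, z forward; pixel columns grow to the right and rows downward; lengths in mm; the calibration is good to about 2 mm. A picture is of the moment at which its call begins: read the wrist's pose just before it. calibration takes no time and is no camera call.
- arm.finish_job(): hands the job in; it is judged then, once.
The state is a dict: "time": time; "joint_pos": joint angles; "joint_vel": joint speeds; "tau": joint torques, N m; "position": TCP position; "tcp_rot": TCP orientation; "wrist_force": force on the tool from outside, world axes, zero at the start; "torque": the same for the moment, N m; "width": finger opening in mm; "grip_force": force on a finger pad.
Only numpy, scipy, OpenCV 4.12 (cv2) and the standard library are available. Lean on these libraries where they do the work, as an engineer would, in place of code of your own. Each camera call takes 0.05 s, during which the arm holds its last target. There are 200 camera calls.

TASK

Count the three round buttons off the sorting board into its drawer: with the fingertips, gently sweep them along the board one at a time through the narrow gate so that each drops down the slot, without gripping or lifting any. The two rectangular strap sliders stay on the board, and the paint pot and the printing block stay where they are.

Things in the scene. Friction and masses are not known exactly. Their poses are not given: they have to be found in the camera images.
- board: fixed plywood-framed sorting board, 309 x 320 mm, on the table. Flat grey deck 55 mm above the table, rim 12 mm above the deck. Origin: at table height, under the deck point 60 mm behind the gate. +x points from the gate to the back of the deck; buttons are swept to -x. Inside of the rim: x -134 to 155 mm, y -150 to 150 mm. The parts lie behind (at +x of) the gate and its rails.
- gate (a point): middle of the gate at deck height: the 40 mm opening between the inner ends of two aluminium rails (5 mm thick, 12 mm high) that form a shallow funnel; their faces towards the parts run from board (-28, +-150) mm at the rim to (-60, +-20) mm at the gate. Axes as the board's: x back over the deck, y along the gate, z up.
- slot (a point): centre, at deck height, of the slot: a hole in the deck 30 mm beyond the gate (board x -90 mm), 48 mm long in x and 52 mm wide, its near lip 6 mm beyond the gate, with cheeks 12 mm high along its sides; below is a built-in catch drawer, floor 49 mm under the deck. Axes as the board's. A button whose centre has passed the lip tips over and falls in.
- button1: loose round brass coat button with four sewing holes, a flat disc 30 mm in diameter and 8 mm thick, 11 to 22 g, lying flat on the board. Origin: centre of its underside; z up. It slides without rolling when a closed fingertip pushes its edge.
- button2: loose round brass coat button with four sewing holes, a flat disc 30 mm in diameter and 8 mm thick, 11 to 22 g, lying flat on the board. Origin: centre of its underside; z up. It slides without rolling when a closed fingertip pushes its edge.
- button3: loose round brass coat button with four sewing holes, a flat disc 30 mm in diameter and 8 mm thick, 11 to 22 g, lying flat on the board. Origin: centre of its underside; z up. It slides without rolling when a closed fingertip pushes its edge.
- slider1: loose rectangular brass strap slider (flat frame with a middle bar), 26 x 36 mm and 6 mm thick, lying flat on the board. Origin: centre of its underside; z up. It stays on the board.
- slider2: loose rectangular brass strap slider (flat frame with a middle bar), 26 x 36 mm and 6 mm thick, lying flat on the board. Origin: centre of its underside; z up. It stays on the board.
- pot: lidded white paint pot, 62 mm in diameter, 75 mm high, standing on the table beside the board. Origin: centre of its underside; z up.
- stamp: wooden printing block 60 x 90 mm with a knob on top, 66 mm high in all, standing on the table beside the board. Origin: centre of its underside; z up.
There are look-alikes about, which are no part of the job. What is shaped like the button1 but turquoise is not meant.

How it is judged:
By the outcome, as a careful person would: the job done as asked, in the order asked, and still so for the second after the job is handed in, with the robot touching nothing.
It also fails if it takes over 64 s, if anything falls off the work surface, if the arm or the gripper's body presses on something with over 40 N, if the wrist force passes 120 N, or if a joint passes its speed limit or range.

## Working session

There is one attempt and no reset: what is moved stays moved. The work goes in short steps, Python scripts to look and compute and a shell command to move; the robot and the scene stay as the last step left them, time stands still between calls to the robot, and variables do not carry over. Pictures are saved under pics/ and viewed, at most 10 in all, crops included, and the job is handed in when it is done.

```bash
mkdir -p pics; ls; python3 - <<'E'
from plant import arm, imaging
import cv2
s=arm.observe(); print(s)
for n in("top",):
    p,d=imaging.camera(n); cv2.imwrite(f"pics/{n}0.png",p[:,:,::-1]); import numpy as np; np.savez(f"pics/{n}0.npz",p=p,d=d); print(imaging.calibration(n), d[240,320])
print(imaging.calibration("wrist"))
E
```

```text
pics
{'time': 0.0, 'joint_pos': array([-1.30639100e+00,  3.53629564e-01,  1.63414822e+00, -1.53215108e-06,
        1.15524420e+00, -2.40556216e-03]), 'joint_vel': array([ 0.00105696,  0.00065183, -0.0004163 , -0.00040416,  0.00079928,
       -0.00071788]), 'tau': array([-8.01670485e-04, -5.93839645e+01, -3.34211254e+01,  6.98653422e-02,
        2.35341716e-02, -1.17537420e-04]), 'position': array([ 164.65207447, -602.40837816,  232.8692821 ]), 'tcp_rot': array([-7.08451093e-04,  9.91114389e-01,  1.33010364e-01, -9.40482757e-05]), 'wrist_force': array([ 0.2675441 , -0.54928921,  0.31177362]), 'torque': array([ 0.04151662, -0.01557501, -0.00611018]), 'grip_force': 0.0, 'width': 91.74295793979236}
{'vfov': 55.58858606942635, 'cx': 325.17898405207615, 'cy': 241.5695753486564, 'R': array([[ 0.17721313, -0.98417089, -0.00177641],
       [-0.96368027, -0.17315654, -0.20331539],
       [ 0.19978949,  0.03774205, -0.97911169]]), 't': array([-49.84955682, 608.03582935, 713.83465334])} 781.95374
{'vfov': 63.80828934906651, 'cx': 321.8845738783526, 'cy': 232.47074657002716, 'hand_eye': array([[-1.08201786e-03, -9.65135954e-01, -2.61746861e-01,
         7.33797351e+01],
       [ 9.99999133e-01, -1.24056543e-03,  4.40491918e-04,
         4.44262484e-01],
       [-7.49848694e-04, -2.61746158e-01,  9.65136460e-01,
        -1.51709129e+02],
       [ 0.00000000e+00,  0.00000000e+00,  0.00000000e+00,
         1.00000000e+00]])}
```

View pics/top0.png

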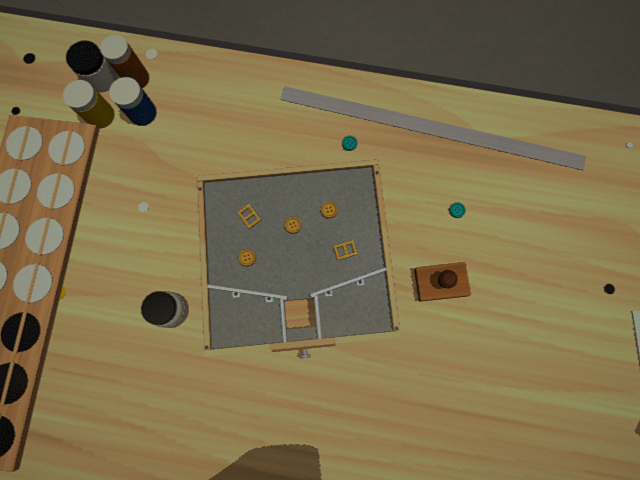

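The picture shows the three brass buttons at about (247,258), (292,225) and (329,210), and the sliders at (249,216) and (345,250). The gate is at about (300,296). The turquoise look-alikes are off the board at (349,143) and (457,210).

```bash
cat > h.py <<'E'
import numpy as np, cv2
from plant import arm, imaging
def ray(uv,z,n="top"):
    c=imaging.calibration(n); f=240/np.tan(np.radians(c["vfov"]/2))
    uv=np.atleast_2d(uv).astype(float)
    d=np.c_[(uv[:,0]-c["cx"])/f,(uv[:,1]-c["cy"])/f,np.ones(len(uv))]@c["R"]
    o=-c["R"].T@c["t"]
    return (o+d*((z-o[2])/d[:,2])[:,None])
def blobs(p):
    hsv=cv2.cvtColor(p,cv2.COLOR_RGB2HSV)
    m=cv2.inRange(hsv,(12,130,90),(30,255,255)); 
    r=[]
    for c in cv2.findContours(m,cv2.RETR_EXTERNAL,cv2.CHAIN_APPROX_NONE)[0]:
        if 60<cv2.contourArea(c)<1500:
            r.append((np.array(cv2.minAreaRect(c)[0]),cv2.contourArea(c),cv2.minAreaRect(c)))
    return r
E
python3 - <<'E'
from h import *
f=np.load("pics/top0.npz");p=f['p'];d=f['d']
for c,a,r in blobs(p):
    if 200<c[0]<395 and 160<c[1]<350:
        w=ray(c,62)[0]; print(c.round(1),a,np.round(r[1],1),w.round(1), d[int(c[1]),int(c[0])])
# deck: grey mask inside
hsv=cv2.cvtColor(p,cv2.COLOR_RGB2HSV)
m=cv2.inRange(hsv,(0,0,40),(179,60,130)); m[:150]=0;m[360:]=0;m[:,:195]=0;m[:,405:]=0
m=cv2.morphologyEx(m,cv2.MORPH_CLOSE,np.ones((21,21)))
c=max(cv2.findContours(m,0,2)[0],key=cv2.contourArea); print(cv2.approxPolyDP(c,6,True)[:,0])
cr=cv2.resize(p[150:360,190:410],None,fx=3.6,fy=2.8*3.6/2.8*0.79,interpolation=cv2.INTER_CUBIC)
cr=cv2.resize(p[155:360,190:405],None,fx=2.9,fy=2.9,interpolation=cv2.INTER_CUBIC)
cv2.imwrite("pics/crop0.png",cr[:,:,::-1])
E
```

```text
[303.  347.2] 69.0 [ 2.3 62.3] [428.1  63.   62. ] 759.2481
[299. 308.] 331.5 [18. 30.] [489.1  81.4  62. ] 810.386
[246.5 257. ] 203.0 [16.3 16.3] [557.5 185.1  62. ] 774.38446
[344.8 249.6] 282.0 [14.8 21.2] [599.5  23.3  62. ] 776.2214
[292.5 224.5] 189.0 [15. 15.] [626.9 119.2  62. ] 785.4311
[248.4 215.7] 273.5 [20. 15.] [628.8 197.2  62. ] 788.67926
[329.  208.5] 185.0 [15. 16.] [666.1  62.4  62. ] 794.4125
[[377 172]
 [199 188]
 [211 319]
 [206 348]
 [299 341]
 [303 358]
 [310 338]
 [397 329]]
```

View pics/crop0.png

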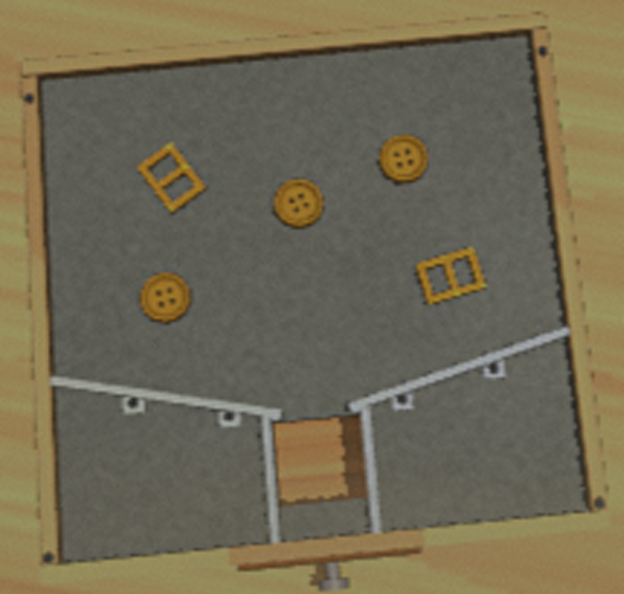

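The crop confirms three four-hole brass discs at crop (165,297), (299,203) and (403,158). The two frames are the sliders. The rail tips are at about crop (280,410) and (350,405), and the rim screws are at the four corners.

```bash
cat >> h.py <<'E'
def fit(B,W):
    B=np.array(B,float);W=np.array(W)[:,:2]
    b=B-B.mean(0);w=W-W.mean(0)
    th=np.arctan2((b[:,0]*w[:,1]-b[:,1]*w[:,0]).sum(),(b*w).sum())
    R=np.array([[np.cos(th),-np.sin(th)],[np.sin(th),np.cos(th)]])
    t=W.mean(0)-R@B.mean(0)
    return th,R,t,(W-(B@R.T+t))
E
python3 - <<'E'
from h import *
c=lambda L:np.array(L)/2.9+[190,155]-0.3
W=ray(c([[51,377],[280,409],[350,405],[568,328],[28,98],[542,51],[600,503],[47,557]]),67)
B=[[-28,150],[-60,20],[-60,-20],[-28,-150],[160,155],[160,-155],[-139,-155],[-139,155]]
th,R,t,res=fit(B,W); print(th,t,res.round(1))
for n,w in dict(bA=[557.5,185.1],bB=[626.9,119.2],bC=[666.1,62.4],s1=[599.5,23.3],s2=[628.8,197.2]).items(): print(n,(R.T@(np.array(w)-t)).round(1))
print("cam",-imaging.calibration("top")["R"].T@imaging.calibration("top")["t"])
W=ray([[299,341],[299,308]],67)
E
```

```text
0.27411432219461307 [564.79085193 101.96530262] [[  2.3  -0.4]
 [  3.3   0.6]
 [  1.7   0.2]
 [  1.6   1. ]
 [-16.5  -4.2]
 [-16.7  -4.3]
 [ 12.1   3.2]
 [ 12.1   4. ]]
bA [15.5 82. ]
bB [64.5 -0.2]
bC [ 86.8 -65.5]
s1 [ 12.1 -85.1]
s2 [87.4 74.4]
cam [452.16946554  29.28331746 822.45834068]
```

```bash
cat >> h.py <<'E'
TH=0.274; T=np.array([565.8,102.2]); RB=np.array([[np.cos(TH),-np.sin(TH)],[np.sin(TH),np.cos(TH)]])
from scipy.spatial.transform import Rotation as Ro
def b2w(b): return RB@np.array(b,float)+T
def w2b(w): return RB.T@(np.array(w,float)[:2]-T)
def pose():
    s=arm.observe(); q=s["tcp_rot"]; return s,Ro.from_quat([q[1],q[2],q[3],q[0]]).as_matrix()
def where():
    s,R=pose(); print("t",round(s["time"],2),"board",w2b(s["position"]).round(1),"z",s["position"][2].round(1),"toolx deg rel board",np.degrees(np.arctan2(R[1,0],R[0,0])-TH).round(2),"F",s["wrist_force"].round(1),"w",round(s["width"],1))
def go(bx,by,z):
    s,R=pose(); print("units to",(bx,by,z),(R.T@(np.r_[b2w([bx,by]),z]-s["position"])/25).round(2))
E
python3 -c "
from h import *
where(); go(110,0,150); print(b2w([110,0]))"
```

```text
t 0.05 board [-576.8 -569.8] z 232.9 toolx deg rel board -0.41 F [-0.1 -0.1  0.4] w 92.1
units to (110, 0, 150) [ 27.31 -22.99   3.35]
[671.69658896 131.96428138]
```

```bash
python3 -m jog '{"jaw":[0,0,0,0,0,0,0,0,0,0,0,0,0,0,0,0,0,0,0,0],"offset":[[0.97,-0.82,0.1],[0.97,-0.82,0.1],[0.97,-0.82,0.1],[0.97,-0.82,0.1],[0.97,-0.82,0.1],[0.97,-0.82,0.1],[0.97,-0.82,0.1],[0.97,-0.82,0.1],[0.97,-0.82,0.1],[0.97,-0.82,0.1],[0.97,-0.82,0.1],[0.97,-0.82,0.1],[0.97,-0.82,0.1],[0.97,-0.82,0.1],[0.97,-0.82,0.1],[0.97,-0.82,0.1],[0.97,-0.82,0.1],[0.97,-0.82,0.1],[0.97,-0.82,0.1],[0.97,-0.82,0.1]],"spin":[0,0,0,0,0,0,0,0,0,0,0,0,0,0,0,0,0,0,0,0]}' && python3 -c "
from h import *
where(); go(110,0,150)"
```

```text
time: 1.72
position: [524.9, -78.0, 183.2]
tcp_rot: [-0.0, 0.991, 0.133, -0.0]
wrist_force: [0.9, -0.6, -0.3]
width: 0.6
grip_force: 0.0
t 1.72 board [ -88.1 -162.4] z 183.2 toolx deg rel board -0.4 F [ 0.9 -0.6 -0.3] w 0.6
units to (110, 0, 150) [ 7.88 -6.55  1.32]
```

```bash
python3 -m jog '{"jaw":[0,0,0,0,0,0,0,0,0],"offset":[[0.98,-0.82,0],[0.98,-0.82,0],[0.98,-0.82,0],[0.98,-0.82,0],[0.98,-0.82,0],[0.98,-0.82,0.3],[0.98,-0.82,0.5],[0.98,-0.8,0.5],[0,0,0]],"spin":[0.07,0,0,0,0,0,0,0,0]}' && python3 - <<'E'
from h import *
where(); go(110,0,77)
s,R=pose(); p,d=imaging.camera("wrist"); np.savez("pics/w1.npz",p=p,d=d,R=R,t=s["position"]); cv2.imwrite("pics/w1.png",p[:,:,::-1])
E
```

```text
time: 2.47
position: [672.9, 133.1, 147.9]
tcp_rot: [-0.001, 0.991, 0.131, -0.001]
wrist_force: [-1.9, -0.2, 0.2]
width: 0.2
grip_force: 0.0
t 2.47 board [111.5   0.7] z 147.9 toolx deg rel board -0.69 F [-1.9 -0.2  0.2] w 0.2
units to (110, 0, 77) [-0.05  0.03  2.84]
```

View pics/w1.png

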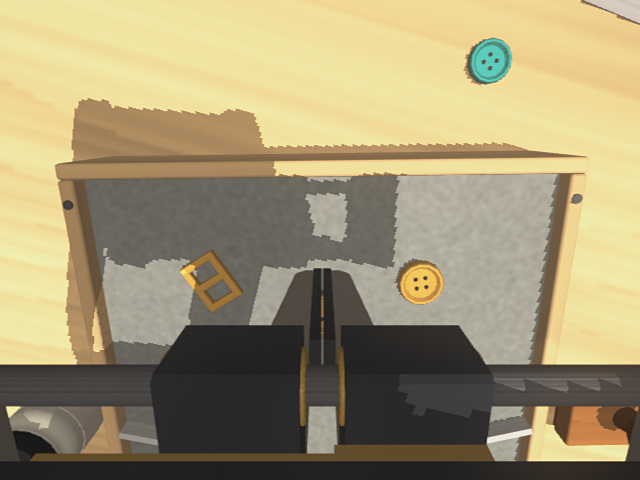

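The wrist view shows button C at (421,283), slider 2 at (212,281) and the rim screws at (68,205) and (577,199). The tips are closed at (322,270). I'll cross-check these against the top-camera numbers.

```bash
cat >> h.py <<'E'
def wray(uv,z,R,t):
    c=imaging.calibration("wrist"); f=240/np.tan(np.radians(c["vfov"]/2)); H=c["hand_eye"]
    uv=np.atleast_2d(uv).astype(float)
    d=np.c_[(uv[:,0]-c["cx"])/f,(uv[:,1]-c["cy"])/f,np.ones(len(uv))]@(R@H[:3,:3]).T
    o=R@H[:3,3]+t
    return o+d*((np.atleast_1d(z)-o[2])/d[:,2])[:,None]
E
python3 - <<'E'
from h import *
f=np.load("pics/w1.npz"); 
for w in wray([[421,283],[68,205],[577,199],[322,174],[212,281],[300,268],[345,268]],np.array([63,67,67,67,61,129,129]),f["R"],f["t"]): print(w.round(1),w2b(w).round(1))
E
```

```text
[665.3  62.9  63. ] [ 85.1 -64.7]
[659.5 290.3  67. ] [141.1 155.7]
[743.5  -9.7  67. ] [ 140.8 -155.8]
[718.  144.6  67. ] [158.   -0.4]
[630.1 196.8  61. ] [87.5 73.6]
[679.8 145.1 129. ] [121.3  10.4]
[685.3 124.6 129. ] [121.1 -10.7]
```

```bash
sed -i 's/565.8,102.2/567.0,102.5/' h.py; python3 -m jog '{"jaw":[0,0,0,0,0],"offset":[[0,0.03,0.9],[0,0,0.9],[0,0,0.8],[-0.1,0,0.2],[0,0,0]],"spin":[-0.11,0,0,0,0]}' && python3 -c "
from h import *
where(); go(-50,0,77)"
```

```text
time: 2.93
position: [667.5, 126.3, 79.6]
tcp_rot: [0.0, 0.991, 0.135, -0.002]
wrist_force: [-0.0, 0.2, 0.4]
width: 0.4
grip_force: 0.0
t 2.93 board [103.2  -4.2] z 79.6 toolx deg rel board -0.2 F [-0.   0.2  0.4] w 0.4
units to (-50, 0, 77) [-6.13 -0.15  0.13]
```

```bash
python3 -m jog '{"jaw":[0,0],"offset":[[0,-0.15,0.1],[0,0,0]],"spin":[0,0]}' && python3 -c "
from h import *
where(); go(-50,0,77)"
```

```text
time: 3.1
position: [669.0, 131.4, 79.8]
tcp_rot: [-0.0, 0.991, 0.135, 0.001]
wrist_force: [0.1, 0.2, 0.3]
width: -0.0
grip_force: 0.0
t 3.1 board [106.1   0.2] z 79.8 toolx deg rel board -0.19 F [0.1 0.2 0.3] w -0.0
units to (-50, 0, 77) [-6.24  0.03  0.1 ]
```

```bash
python3 -m jog '{"jaw":[0,0,0,0,0,0,0,0,0,0],"offset":[[0,0.02,0.08],[-0.35,0,0],[-0.35,0,0],[-0.35,0,0],[-0.35,0,0],[-0.35,0,0],[-0.35,0,0],[-0.35,0,0],[0,0,0],[0,0,0]],"spin":[0,0,0,0,0,0,0,0,0,0]}' && python3 - <<'E'
from h import *
where(); go(-50,0,77)
p,d=imaging.camera("top"); cv2.imwrite("pics/t2.png",cv2.resize(p[155:360,190:405],None,fx=2.9,fy=2.9)[:,:,::-1])
for c,a,r in blobs(p):
    if 205<c[0]<385 and 170<c[1]<330: print(c.round(1),a,w2b(ray(c,62)[0]).round(1))
E
```

```text
time: 3.93
position: [609.3, 114.1, 76.7]
tcp_rot: [-0.0, 0.991, 0.135, -0.0]
wrist_force: [0.5, -0.4, 1.0]
width: 0.4
grip_force: 0.0
t 3.93 board [43.9 -0.3] z 76.7 toolx deg rel board -0.18 F [ 0.5 -0.4  1. ] w 0.4
units to (-50, 0, 77) [-3.76  0.   -0.01]
[346.  249.3] 178.0 [ 10.1 -87.2]
```

View pics/t2.png

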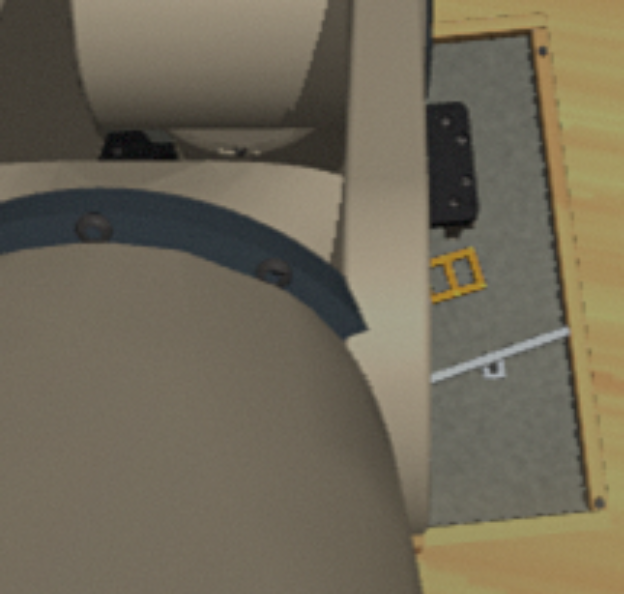

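The arm hides the gate from the top camera, with only slider 1 visible at (455,275). I'll try the scene camera.

```bash
python3 - <<'E'
from h import *
p,d=imaging.camera("scene"); cv2.imwrite("pics/s2.png",p[:,:,::-1]); print(imaging.calibration("scene"))
E
```

```text
{'vfov': 57.797937664456946, 'cx': 313.2518585915277, 'cy': 238.86014868686456, 'R': array([[-0.69740158,  0.71638801, -0.02047573],
       [ 0.48864235,  0.45440371, -0.74481267],
       [-0.52427062, -0.52943884, -0.66695939]]), 't': array([ 371.53250559, -271.05579882, 1076.46193741])}
```

View pics/s2.png

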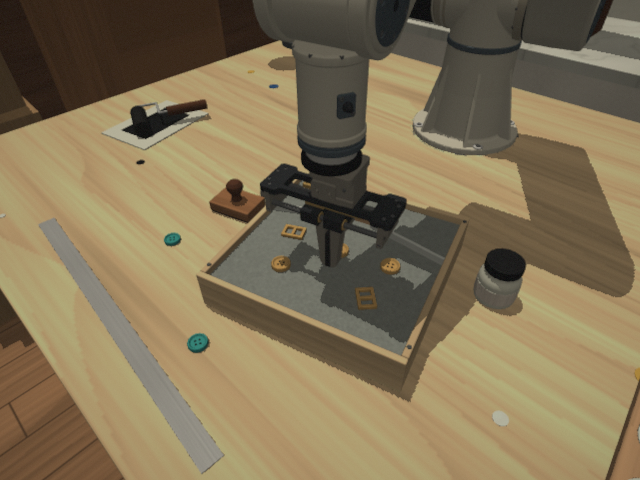

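The scene view shows button B just ahead of the fingertip at (345,249). Button C is at (281,264), button A at (391,266), and the sliders are untouched at (293,231) and (366,297). I'll continue the push.

```bash
python3 -m jog '{"jaw":[0,0,0,0,0,0,0,0,0,0,0,0,0],"offset":[[-0.35,0,0],[-0.35,0,0],[-0.35,0,0],[-0.35,0,0],[-0.35,0,0],[-0.35,0,0],[-0.35,0,0],[-0.35,0,0],[-0.35,0,0],[-0.35,0,0],[-0.25,0,0],[0,0,0],[0,0,0]],"spin":[0,0,0,0,0,0,0,0,0,0,0,0,0]}' && python3 -c "
from h import *
where();go(87,-115,105)"
```

```text
time: 5.12
position: [519.3, 89.1, 76.7]
tcp_rot: [-0.0, 0.991, 0.135, 0.0]
wrist_force: [0.9, -0.5, -0.7]
width: 0.1
grip_force: 0.0
t 5.12 board [-49.5   0. ] z 76.7 toolx deg rel board -0.18 F [ 0.9 -0.5 -0.7] w 0.1
units to (87, -115, 105) [ 5.47  4.58 -1.13]
```

```bash
python3 -m jog '{"jaw":[0,0,0,0,0,0,0,0],"offset":[[0,0,-1],[0.4,0,-0.4],[1,0.88,0],[1,0.88,0],[1,0.88,0],[1,0.88,0],[0.95,0.88,0],[0,0,0]],"spin":[0,0,0,0,0,0,0,0]}' && python3 - <<'E'
from h import *
where();go(84,-110,77)
p,d=imaging.camera("scene"); cv2.imwrite("pics/s3.png",cv2.resize(p[150:400,180:500],None,fx=2.2,fy=2.2)[:,:,::-1])
E
```

```text
time: 5.78
position: [683.3, 16.5, 112.0]
tcp_rot: [0.001, 0.991, 0.134, 0.003]
wrist_force: [-0.2, 0.1, -0.0]
width: 0.4
grip_force: 0.0
t 5.78 board [  88.7 -114.3] z 112.0 toolx deg rel board -0.26 F [-0.2  0.1 -0. ] w 0.4
units to (84, -110, 77) [-0.2  -0.17  1.4 ]
```

View pics/s3.png

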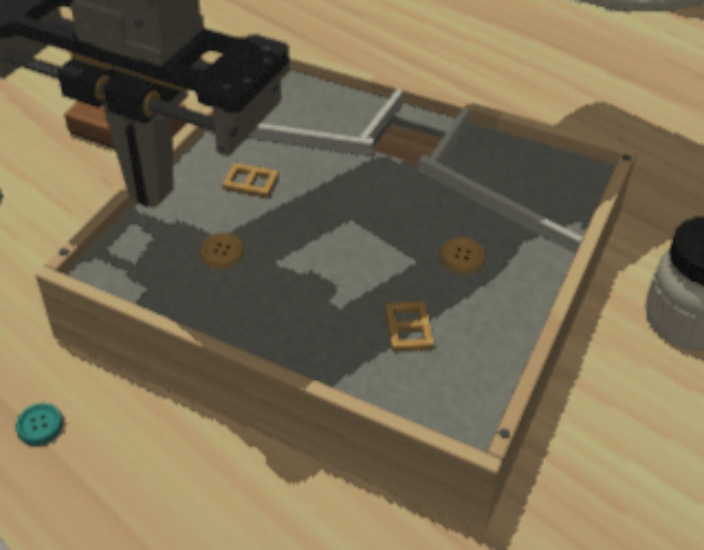

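B has dropped. C is at crop (222,250), A at (463,255), and both sliders are in place.

```bash
python3 -m jog '{"jaw":[0,0,0,0],"offset":[[0,0,0.7],[0,0,0.7],[0,0,0],[0,0,0]],"spin":[0,0,0,0]}' && python3 -c "
from h import *
where();go(85,-25.5,77)"
```

```text
time: 6.17
position: [676.7, 19.6, 75.9]
tcp_rot: [-0.0, 0.991, 0.135, -0.001]
wrist_force: [0.7, 0.7, 0.3]
width: 0.2
grip_force: 0.0
t 6.17 board [  83.2 -109.5] z 75.9 toolx deg rel board -0.15 F [0.7 0.7 0.3] w 0.2
units to (85, -25.5, 77) [ 0.06 -3.36 -0.04]
```

```bash
python3 -m jog '{"jaw":[0,0,0,0,0,0,0,0,0,0,0,0,0,0,0,0,0],"offset":[[0.05,-0.2,0],[0,-0.28,0],[0,-0.28,0],[0,-0.28,0],[0,-0.28,0],[0,-0.28,0],[0,-0.28,0],[0,-0.28,0],[0,-0.28,0],[0,-0.28,0],[0,-0.28,0],[0,-0.28,0],[0,-0.08,0],[0,0.2,0],[0,0,-0.7],[0.8,0.3,-0.7],[0,0,0]],"spin":[0,0,0,0,0,0,0,0,0,0,0,0,0,0,0,0,0]}' && python3 - <<'E'
from h import *
where()
c=imaging.calibration("scene");p,d=imaging.camera("scene"); cv2.imwrite("pics/s4.png",cv2.resize(p[150:400,180:500],None,fx=2.2,fy=2.2)[:,:,::-1])
hsv=cv2.cvtColor(p,cv2.COLOR_RGB2HSV); m=cv2.inRange(hsv,(8,140,60),(30,255,255))
for k in cv2.findContours(m,0,1)[0]:
    r=cv2.minAreaRect(k); a=cv2.contourArea(k)
    if 60<a<600 and 240<r[0][0]<460 and 200<r[0][1]<330: print(np.round(r[0],1),a,np.round(r[1],1),w2b(ray(r[0],60,"scene")[0]).round(1))
E
```

```text
time: 7.58
position: [683.7, 93.1, 115.2]
tcp_rot: [0.0, 0.991, 0.135, 0.004]
wrist_force: [0.4, 0.7, 1.5]
width: 0.1
grip_force: 0.0
t 7.58 board [109.8 -40.6] z 115.2 toolx deg rel board -0.2 F [0.4 0.7 1.5] w 0.1
[365.2 297.9] 89.0 [20.9 17.3] [86.4 73.9]
[319.5 279. ] 82.0 [14. 17.] [84.2  1.1]
```

View pics/s4.png

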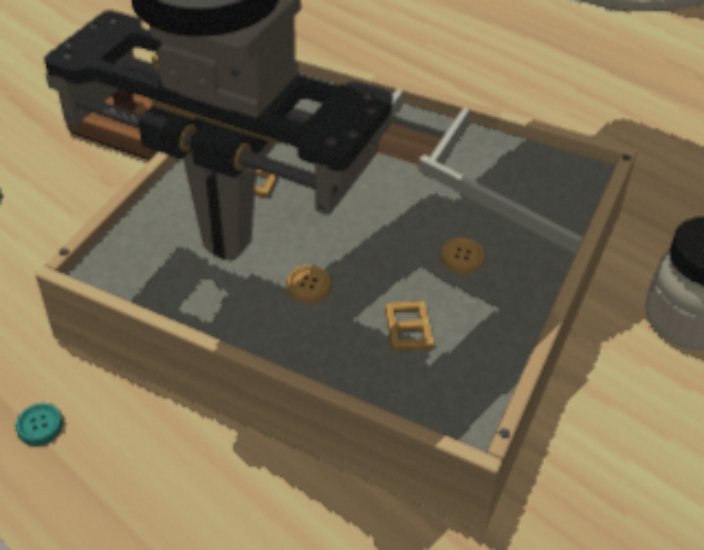

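C is now at crop (309,283), which is about board (84,1). That puts it on the gate line.

```bash
python3 -m jog '{"jaw":[0,0,0,0,0,0],"offset":[[0.7,-0.5,0],[0,-1,0],[0,0,0.7],[0,0,0.68],[0,0,0],[0,0,0]],"spin":[0,0,0,0,0,0]}' && python3 -c "
from h import *
where();go(-50,0,77)"
```

```text
time: 8.13
position: [684.5, 134.1, 75.4]
tcp_rot: [0.0, 0.991, 0.135, -0.001]
wrist_force: [-0.0, 0.1, -0.0]
width: 0.6
grip_force: 0.0
t 8.13 board [121.7  -1.4] z 75.4 toolx deg rel board -0.17 F [-0.   0.1 -0. ] w 0.6
units to (-50, 0, 77) [-6.87 -0.03 -0.05]
```

```bash
python3 -m jog '{"jaw":[0,0,0,0,0,0,0,0,0,0,0,0,0,0,0,0,0,0,0,0],"offset":[[-0.2,-0.04,-0.04],[-0.35,0,0],[-0.35,0,0],[-0.35,0,0],[-0.35,0,0],[-0.35,0,0],[-0.35,0,0],[-0.35,0,0],[-0.35,0,0],[-0.35,0,0],[-0.35,0,0],[-0.35,0,0],[-0.35,0,0],[-0.35,0,0],[-0.35,0,0],[-0.35,0,0],[-0.35,0,0],[-0.35,0,0],[-0.35,0,0],[-0.35,0,0]],"spin":[0,0,0,0,0,0,0,0,0,0,0,0,0,0,0,0,0,0,0,0]}' && python3 -m jog '{"jaw":[0,0],"offset":[[0,0,0],[0,0,0]],"spin":[0,0]}' && python3 -c "
from h import *
where();go(14.5,125,112)"
```

```text
time: 9.8
position: [519.8, 89.3, 78.1]
tcp_rot: [-0.0, 0.991, 0.135, 0.0]
wrist_force: [0.1, 0.4, 0.4]
width: 0.2
grip_force: 0.1
time: 9.97
position: [520.2, 89.4, 78.2]
tcp_rot: [-0.0, 0.991, 0.135, -0.0]
wrist_force: [0.4, 0.4, -0.2]
width: 0.3
grip_force: 0.0
t 9.97 board [-48.6   0. ] z 78.2 toolx deg rel board -0.18 F [ 0.4  0.4 -0.2] w 0.3
units to (14.5, 125, 112) [ 2.51 -5.01 -1.35]
```

```bash
python3 -m jog '{"jaw":[0,0,0,0,0,0,0,0,0],"offset":[[0,0,-1],[0.5,0,-0.4],[0.5,-1,0],[0.5,-1,0],[0.5,-1,0],[0.5,-1,0],[0,-0.77,0],[0,0,0],[0,0,0]],"spin":[0,0,0,0,0,0,0,0,0]}' && python3 - <<'E'
from h import *
where(); go(14.5,119,77)
p,d=imaging.camera("scene"); cv2.imwrite("pics/s5.png",cv2.resize(p[150:400,180:500],None,fx=2.2,fy=2.2)[:,:,::-1])
E
```

```text
time: 10.72
position: [548.9, 221.9, 112.9]
tcp_rot: [0.0, 0.991, 0.136, -0.0]
wrist_force: [0.4, -0.5, 0.3]
width: 0.1
grip_force: 0.0
t 10.72 board [ 14.9 119.9] z 112.9 toolx deg rel board -0.05 F [ 0.4 -0.5  0.3] w 0.1
units to (14.5, 119, 77) [-0.01  0.03  1.44]
```

View pics/s5.png

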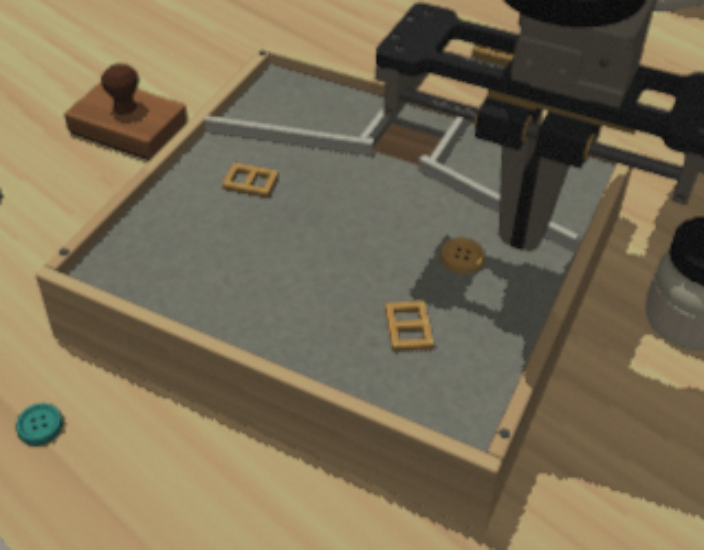

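C is in as well. Only A is left, at crop (463,255), and the sliders are unmoved.

```bash
python3 -m jog '{"jaw":[0,0,0,0],"offset":[[0,0,0.7],[0,0,0.7],[0,0,0],[0,0,0]],"spin":[0,0,0,0]}' && python3 -c "
from h import *
where();go(14.5,25.5,77)"
```

```text
time: 11.1
position: [548.4, 219.8, 77.6]
tcp_rot: [0.0, 0.991, 0.135, -0.001]
wrist_force: [-0.1, -0.3, -1.0]
width: 0.5
grip_force: 0.0
t 11.1 board [ 13.9 118. ] z 77.6 toolx deg rel board -0.24 F [-0.1 -0.3 -1. ] w 0.5
units to (14.5, 25.5, 77) [0.04 3.7  0.02]
```

```bash
python3 -m jog '{"jaw":[0,0,0,0,0,0,0,0,0,0,0,0,0,0,0,0,0,0,0],"offset":[[0.02,0.2,0],[0,0.28,0],[0,0.28,0],[0,0.28,0],[0,0.28,0],[0,0.28,0],[0,0.28,0],[0,0.28,0],[0,0.28,0],[0,0.28,0],[0,0.28,0],[0,0.28,0],[0,0.28,0],[0,0.14,0],[0,-0.2,0],[0,0,-0.7],[0.8,-0.3,-0.7],[0.8,0,0],[0,0,0]],"spin":[0,0,0,0,0,0,0,0,0,0,0,0,0,0,0,0,0,0,0]}' && python3 - <<'E'
from h import *
where(); go(54,0,77)
p,d=imaging.camera("scene"); cv2.imwrite("pics/s6.png",cv2.resize(p[150:400,180:500],None,fx=2.2,fy=2.2)[:,:,::-1])
hsv=cv2.cvtColor(p,cv2.COLOR_RGB2HSV); m=cv2.inRange(hsv,(8,120,50),(30,255,255))
for k in cv2.findContours(m,0,1)[0]:
    r=cv2.minAreaRect(k); a=cv2.contourArea(k)
    if 40<a<600 and 240<r[0][0]<460 and 200<r[0][1]<330: print(np.round(r[0],1),a,np.round(r[1],1),w2b(ray(r[0],60,"scene")[0]).round(1))
E
```

```text
time: 12.68
position: [613.0, 155.8, 114.3]
tcp_rot: [-0.0, 0.991, 0.135, 0.002]
wrist_force: [-0.4, -0.3, 0.6]
width: 0.9
grip_force: 0.0
t 12.68 board [58.7 38.9] z 114.3 toolx deg rel board -0.14 F [-0.4 -0.3  0.6] w 0.9
units to (54, 0, 77) [-0.19  1.56  1.49]
[365.6 297.9] 351.5 [22.7 18.2] [86.2 74.3]
[335. 248.] 80.5 [14.  8.] [15.  -8.2]
[293.4 231.4] 218.5 [22.2 12. ] [ 10.5 -86.2]
```

View pics/s6.png

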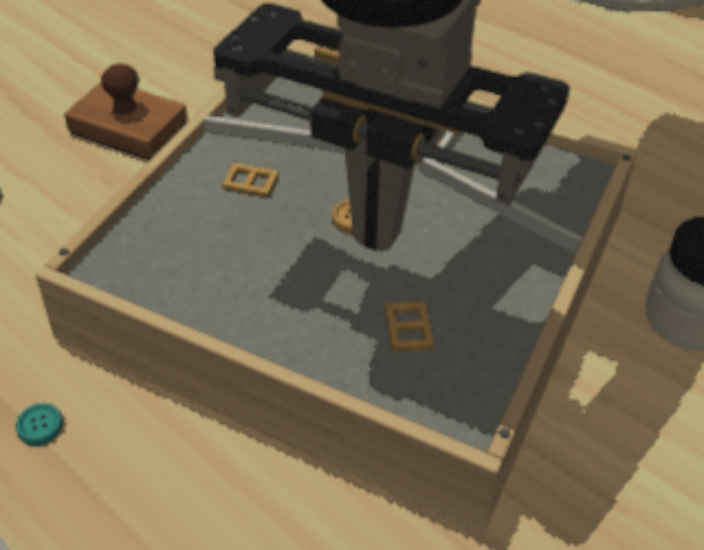

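A is at about crop (353,215), partly behind the finger. I'll compute its position from its visible left edge.

```bash
python3 -c "
from h import *
for uv in ([340.5,247.7],[339.5,247.7],[341.5,248]): print(w2b(ray(uv,61,'scene')[0]).round(1))"
```

```text
[11.4 -0.5]
[12.1 -1.9]
[11.3  1.2]
```

```bash
python3 -m jog '{"jaw":[0,0,0,0,0,0],"offset":[[0,0.78,0],[0,0.78,0],[0,0,0.7],[0,0,0.7],[0,0,0],[0,0,0]],"spin":[0,0,0,0,0,0]}' && python3 -c "
from h import *
where();go(-50,0,77)"
```

```text
time: 13.23
position: [618.0, 116.6, 76.6]
tcp_rot: [0.0, 0.991, 0.135, -0.002]
wrist_force: [0.2, -0.4, 0.3]
width: 0.2
grip_force: 0.0
t 13.23 board [52.9 -0.2] z 76.6 toolx deg rel board -0.18 F [ 0.2 -0.4  0.3] w 0.2
units to (-50, 0, 77) [-4.12  0.   -0.  ]
```

Push A home, lift, and back off to the side of the start pose for a clear top view.

```bash
python3 -m jog '{"jaw":[0,0,0,0,0,0,0,0,0,0,0,0,0,0,0,0,0],"offset":[[-0.35,0,0],[-0.35,0,0],[-0.35,0,0],[-0.35,0,0],[-0.35,0,0],[-0.35,0,0],[-0.35,0,0],[-0.35,0,0],[-0.35,0,0],[-0.35,0,0],[-0.35,0,0],[-0.3,0,0],[0,0,0],[0.2,0,-0.5],[0,0,-1],[0,0,-1],[0,0,-1]],"spin":[0,0,0,0,0,0,0,0,0,0,0,0,0,0,0,0,0]}' && python3 -m jog '{"jaw":[0,0,0,0,0,0,0,0,0,0,0,0,0,0,0,0,0,0],"offset":[[-0.3,1,-0.6],[-0.3,1,-0.6],[-0.3,1,0],[-0.3,1,0],[-0.3,1,0],[-0.3,1,0],[-0.3,1,0],[-0.3,1,0],[-0.3,1,0],[-0.3,1,0],[-0.3,1,0],[-0.3,1,0],[-0.3,1,0],[-0.3,1,0],[-0.3,1,0],[-0.3,1,0],[0,0,0],[0,0,0]],"spin":[0,0,0,0,0,0,0,0,0,0,0,0,0,0,0,0,0,0]}' && python3 - <<'E'
from h import *
where()
p,d=imaging.camera("top"); cv2.imwrite("pics/t7.png",cv2.resize(p[140:370,120:480],None,fx=2.2,fy=2.2)[:,:,::-1])
E
```

```text
time: 14.65
position: [524.6, 90.9, 166.4]
tcp_rot: [-0.0, 0.991, 0.135, -0.0]
wrist_force: [1.1, -0.1, 0.0]
width: 0.7
grip_force: 0.0
time: 16.15
position: [515.9, -327.7, 195.3]
tcp_rot: [-0.0, 0.991, 0.134, -0.0]
wrist_force: [0.4, 0.2, 0.2]
width: 0.2
grip_force: 0.0
t 16.15 board [-165.6 -400.3] z 195.3 toolx deg rel board -0.29 F [0.4 0.2 0.2] w 0.2
```

View pics/t7.png

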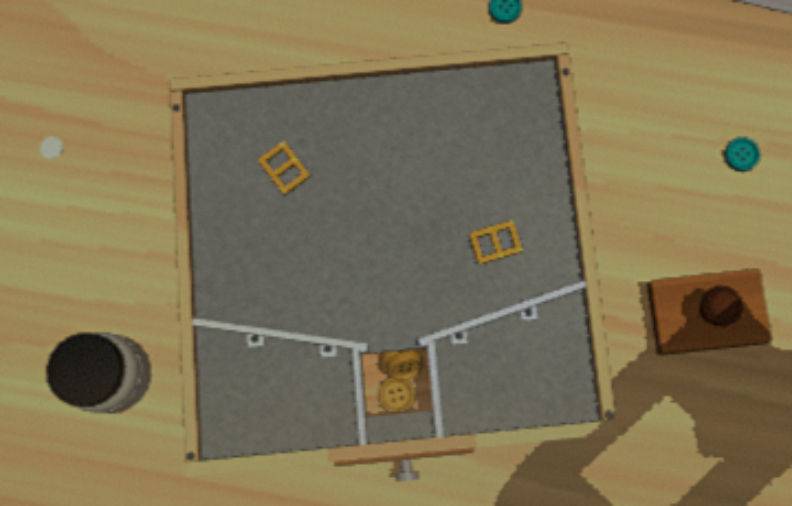

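The deck holds only the two sliders, and brass shows in the slot at crop (397,395) and (402,362). I'll check by depth that it is all down in the drawer.

```bash
python3 - <<'E'
from h import *
p,d=imaging.camera("top"); c=imaging.calibration("top"); f=240/np.tan(np.radians(c["vfov"]/2))
for v in range(297,329,3):
    r=[]
    for u in range(284,318,3):
        z=d[v,u]; X=c["R"].T@(np.array([(u-c["cx"])/f*z,(v-c["cy"])/f*z,z])-c["t"]); r.append(int(X[2]))
    print(v,r)
E
```

```text
297 [68, 55, 53, 54, 54, 51, 53, 54, 53, 54, 52, 66]
300 [54, 50, 47, 4, 31, 34, 34, 37, 34, 1, 3, 65]
303 [50, 9, 3, 23, 30, 37, 39, 34, 35, 31, 5, 65]
306 [56, 3, 4, 4, 29, 34, 32, 24, 20, 23, 6, 65]
309 [60, 3, 4, 6, 13, 24, 20, 15, 16, 7, 1, 65]
312 [66, 4, 4, 3, 12, 11, 16, 10, 4, 4, 3, 65]
315 [64, 5, 6, 10, 9, 11, 10, 11, 3, 4, 4, 66]
318 [64, 5, 5, 13, 8, 10, 9, 10, 10, 3, 3, 64]
321 [66, 5, 5, 11, 9, 9, 10, 10, 13, 5, 6, 68]
324 [66, 6, 5, 4, 12, 10, 8, 14, 5, 2, 3, 67]
327 [65, 4, 5, 4, 4, 12, 10, 8, 5, 54, 54, 53]
```

```bash
python3 -c "
from plant import arm
print(arm.finish_job())"
```

```text
the job is handed in; nothing more can be done
None
```

I swept the three brass buttons one at a time through the gate and handed the job in at about 16 s. No brass stands higher than 16 mm below the deck, though one button leans in the drawer and I made out only two of the three there. The sliders, pot and block are unmoved.

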